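Mark a loudspeaker terminal plate in a spring marking stand

ROBOT

A 7-joint arm with a two-finger parallel gripper is mounted at the origin on the work surface. World frame = base frame: x ahead of the robot, y to its left, z up, the work surface at z = 0. Lengths are in m, angles in rad, forces in N, time in s.
With the tool pointing down it reaches from about 0.4 to 0.875 m from the base axis. Payload 6.5 kg.
Tool frame: the origin (TCP) lies between the finger pads; the fingertips stand 11 mm ahead of it and the grasp point (between the pads) lies 8 mm behind it; z points along the fingers, y is the line along which they close (so a half turn about z gives the same grasp; the last joint's range is limited). The gripper opens to 85 mm and grips with 20 to 120 N. Pads are 22 mm wide; open, the fingers measure 114 mm over their backs; the gripper's body (76 mm by 85 mm) begins 54 mm behind the grasp point. The pads swing forward as they close: fully open they stand 13 mm farther back than shut.
Start: joints at [-1.343, 0.536, -0.004, 1.538, 0.003, 1.067, -0.071], TCP at [0.188, 0.622, 0.216] pointing down, gripper open.
Joint ranges: [-2.7, 2.7], [-0.37, 2.16], [-1.27, 1.26], [0.24, 2.4], [-1.31, 4.45], [0.19, 1.91], [-2.76, 2.76]. Speed limits (rad/s): [2.39, 2.39, 3.14, 3.14, 3.14, 3.14, 3.14].

INTERFACE

Orientations are given as a unit quaternion [w, x, y, z].
In Python, from rig import arm, read_camera, calibration, ticket gives the robot as it stands.
- The arm moves only by the tool play_rows, never from a script. Its argument "moves" is a list that holds one entry, the list of rows, each a list of 7 numbers: the shift along the tool's x, y, z in cm, then the turn, a rotation vector about the tool's x, y, z in degrees, then the finger opening in cm, from 0 to 8.54. In form: [[[tx, ty, tz, rx, ry, rz, grip], ...]]. A call has 1 to 8 rows; each row is the pose to reach, as a shift and turn from the pose commanded when the call began, along the tool's axes at that moment; what a row does not reach only later rows make up. A row lasts 1/8 s, in which the tool goes at most 62.5 mm and 10.7 degrees, less where a joint would pass 70% of its speed; a pose out of reach is approached as far as the arm can. A call with a gripper value outside its range is refused whole. The fingers move at their own pace and stop on an object; "force" is the grip in N (left out, the last holds). Time passes only in rows, so rows that repeat a pose let the fingers close. It gives the time, the measured TCP pose, the force, the opening and the grip force at its end, in the units of the state.
- arm.sense(): the state, without advancing time (a new reading comes with each control period).
- read_camera(name): name is "side" or "top" or "wrist"; returns the picture (400x640x3 uint8, red, green, blue); there is no depth.
- calibration(name): a dict with "mtx" (3x3 intrinsics, pixels), "dist_coeffs" ([k1, k2, p1, p2, k3] as OpenCV has them; the pictures are not rectified), "origin" and "attitude" of the camera in the world. Camera axes: x right, y down, z forward; pixel columns grow to the right and rows downward; lengths in m; the calibration is good to about 2 mm. A picture is of the moment at which its call begins: read the wrist's pose just before it. calibration takes no time and is no camera call; for the wrist camera it gives the pose at the moment of the call.
- ticket.close_job(): hands the job in; it is judged then, once.
The state is a dict: "time_s": time; "qpos": joint angles; "joint_velocities": joint speeds; "joint_torque": joint torques, N m; "eef_pos": TCP position; "orientation": TCP orientation; "ft_force": force on the tool from outside, world axes, zero at the start; "moment": the same for the moment, N m; "finger_gap": finger opening in m; "gripper_force": force on a finger pad.
Only numpy, scipy, OpenCV 4.12 (cv2) and the standard library are available. Lean on these libraries where they do the work, as an engineer would, in place of code of your own. Each camera call takes 0.05 s, during which the arm holds its last target. There are 200 camera calls.

TASK

Stamp the inspection mark on the loudspeaker terminal plate that lies between the rails of the spring marking stand: first slide it along the rails until it is fully home against the stop, with a light push. Then draw the black pull knob straight up, slowly and by feel; as soon as the sear has caught, stop, before you strain the striker against its rubber end stop, ease off without letting it slip back, and let go so that the sear alone holds it. Last, press the red finger pad to fire the striker onto the plate and take your hand away, leaving the plate home and the other parts and tools on the bench undisturbed.

Things in the scene. Friction and masses are not known exactly. Their poses are not given: they have to be found in the camera images.
- stand: Bench marking stand, bolted down: grey cast base 280 x 130 x 20 mm (bed top 20 mm up, x = -155 to 125 mm), steel barrel 38 mm in diameter upright over it, 75 to 199 mm high, on a column at x = 92 mm (195 mm high, bracket 60 mm wide). Origin: on the striker's axis at table height; x along the rails, away from the robot; y left, towards the finger pad; z up.
- stop: Rigid dark steel stop bar across the far end of the rails, 50 mm wide, 12 high, on the bed; its origin coincides with the stand's, its near face is at x = 28 mm in that frame. The two rails on the bed, 8 mm high and 10 wide, run from x = -150 to 30 mm, 62 mm apart inside: 1 mm of play on each side of the plate.
- posts (a point): On the loose aluminium plate to be marked (120 x 60 x 5 mm, 0.1 to 0.2 kg, lying between the rails 25 to 55 mm short of the stop): the point midway between its two upright binding posts (red, black), 16 mm above its underside. Posts 12 mm in diameter, 22 mm tall, at y = +-9.5 mm from here (31 mm over both), 40 mm nearer the robot than the plate's centre. x along the plate to the stop.
- mark (a point): Centre of the white blank field for the mark on the plate's upper face: 72 mm farther along x than the posts, 28 mm from the plate's far edge; with the plate home it lies on the striker's axis.
- die (a point): Centre of the lower face of the marking die (10 mm in diameter) at the striker's lower end, on its axis. At rest it hangs 4 mm above the top of a plate; fired, the striker flies past its rest onto the plate and springs back.
- knob (a point): Centre of the black pull knob at the top of the striker: upright cylinder 32 mm in diameter and 32 high, on the striker's axis, 228 mm above the table at rest, its underside then 8 mm above the rubber ring on the barrel's cap. Free all round.
- striker (a joint): Draw of the knob and striker, m: 0 at rest, grows upward. Spring 0.3 N/mm (6 N at 20 mm, 13 N at 44); the sear adds up to 3 N before it clicks in, after 22 to 46 mm: this is set by a nut hidden in the barrel, differently each time. About 1.5 mm past the click the rubber end stop adds 5 N/mm. Eased back, a caught striker settles 2 mm down on the sear and the pull on the hand vanishes.
- bumper: Rubber end-stop ring around the rod in the barrel's cap, 24 mm in diameter; only its upper edge shows. Its body origin is the same point as the stand's. Weak: it is not to be leaned on. It moves up with the nut when strained.
- trip_pad (a point): Centre of the top of the round red finger pad (26 mm in diameter) at the end of the sear lever, 85 mm to the left (stand y) of the striker's axis, 139.5 mm above the table. Pressed straight down by 5 to 9 mm with 4 to 8 N it trips a drawn striker; it springs back when let go, and stops hard after about 18 mm.
- trip (a joint): Angle of the sear lever, rad: 0 at rest, grows as the pad is pressed, end of travel 0.35. The rising nut pushes it to about 0.16 before it snaps back to 0 under the nut.
- done_plate: A terminal plate of the same kind, already marked, lying on the bench to the right of the stand: a bystander. Origin under its centre.
- capacitor: White film capacitor standing on the bench, 44 mm in diameter, 56 high: a bystander. Origin under its centre.
- coil: Copper coil on a black former, 56 mm in diameter, 28 high: a bystander. Origin under its centre.
- driver: Screwdriver lying on the bench: a bystander.
- reel: Green solder reel standing on its end, 66 mm in diameter, 50 high: a bystander. Origin under its centre.
- pliers: Pliers with red handles, lying, about 165 mm long: a bystander.
Not all that is in view belongs to the job. What is shaped like the part that bears posts but green or purple is not meant.

How it is judged:
On the way, in this order (a step that is already met when the one before it is completed fails the run):
1. the plate is home: its mark field within 2.5 mm of the striker's axis (horizontal distance between mark and die below 0.0025 m), for 0.2 s.
2. the striker stands drawn by more than 16 mm on its sear with nothing of the robot touching the stand, the plate still home (value of joint striker above 0.016 m and contact force between each of the fingers, the arm and stand below 0.2 N and horizontal distance between mark and die below 0.0025 m), for 0.3 s.
3. the striker has been fired: back within 8 mm of its rest, the plate still home (value of joint striker below 0.008 m and horizontal distance between mark and die below 0.0025 m), for 0.2 s.
At the end, for the whole second after the job is handed in: The plate lies flat and home, its mark field within 2.5 mm of the striker's axis; the striker is fired and back at its rest (within 4 mm); the sear lever is let go and back at rest (below 0.03 rad) (value of joint striker between -0.0055 and 0.004 m and value of joint trip below 0.03 rad and horizontal distance between mark and die below 0.0025 m and angle between mark's own z axis and vertical below 0.03 rad); the robot touches nothing.
It fails at once if the striker strained against its rubber end stop with more than 10 N (contact force between anything else and bumper above 10 N).
It fails at once if the stop bar rammed with more than 25 N (contact force between anything else and stop above 25 N).
It fails at once if the striker slipping: flying down faster than 0.3 m/s without the finger pad pressed (velocity of joint striker below -0.3 m/s and value of joint striker above 0.01 m and value of joint trip below 0.03 rad).
It fails at once if the striker fired while the plate is not home (more than 4 mm off) (velocity of joint striker below -0.3 m/s and horizontal distance between mark and die above 0.004 m).
It fails at once if a bystander moved by more than 20 mm (distance of any of done_plate, capacitor, coil, driver, reel, pliers from where it was at the start of the episode above 0.02 m).
It also fails if it takes over 61 s, if anything falls off the work surface, if the arm or the gripper's body presses on something with over 40 N, if the wrist force passes 120 N, or if a joint passes its speed limit or range.

## Working session

There is one attempt and no reset: what is moved stays moved. The work goes in short steps, Python scripts to look and compute and a tool call to move; the robot and the scene stay as the last step left them, time stands still between calls to the robot, and variables do not carry over. Pictures are saved under pics/ and viewed, at most 10 in all, crops included, and the job is handed in when it is done.

Besides the shell and the picture viewer there is one more tool, called as a command line: name --argument value ..., lists and objects as JSON in quotes. play_rows: Moves the arm, as the interface text tells. Its arguments: {"type":"object","properties":{"moves":{"type":"array","items":{"type":"array","items":{"type":"array","items":{"type":"number"}}}},"force":{"type":"number"}},"required":["moves"]}

```bash
mkdir -p pics; python3 - <<'E'
from rig import arm, read_camera, calibration
import cv2
for n in ("top","side"):
    cv2.imwrite(f"pics/{n}0.png",read_camera(n)[...,::-1])
    c=calibration(n);print(n,c)
s=arm.sense();print(s)
E
```

```text
top {'mtx': array([[406.32919854,   0.        , 324.42685892],
       [  0.        , 406.32919854, 191.60355614],
       [  0.        ,   0.        ,   1.        ]]), 'dist_coeffs': array([0.0092437, 0.       , 0.       , 0.       , 0.       ]), 'origin': array([ 0.43356819, -0.03415685,  1.24358956]), 'attitude': array([ 0.0373553 , -0.70565182,  0.70677731, -0.03355481])}
side {'mtx': array([[386.90080403,   0.        , 322.4135203 ],
       [  0.        , 386.90080403, 196.2420976 ],
       [  0.        ,   0.        ,   1.        ]]), 'dist_coeffs': array([0.00279907, 0.        , 0.        , 0.        , 0.        ]), 'origin': array([-0.16863791, -0.5103094 ,  0.91199857]), 'attitude': array([-0.36304709,  0.80293072, -0.43568861,  0.18350615])}
{'time_s': 0.1, 'qpos': array([-1.34321693,  0.53709011, -0.00445387,  1.53879052,  0.00263156,
        1.06729912, -0.07119211]), 'joint_velocities': array([ 0.00102319, -0.00203519, -0.00088008, -0.00450433,  0.00031651,
       -0.00134218,  0.00027153]), 'joint_torque': array([ 1.74855810e-03, -5.84569824e+01,  1.05137710e+00, -2.59780222e+01,
        1.25736510e-02,  4.64581084e-03, -9.92789296e-06]), 'eef_pos': array([0.18806332, 0.62157058, 0.21559446]), 'orientation': array([-4.76824408e-05,  1.46308575e-01,  9.89238685e-01, -7.89306376e-04]), 'ft_force': array([ 0.15258599, -0.05196903,  0.35637496]), 'moment': array([ 0.00920721, -0.01299845,  0.04404833]), 'gripper_force': 0.0, 'finger_gap': 0.08504030734055515}
```

View pics/top0.png

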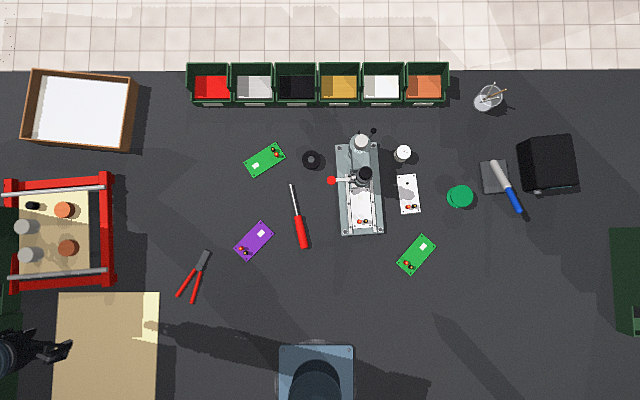

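View pics/side0.png

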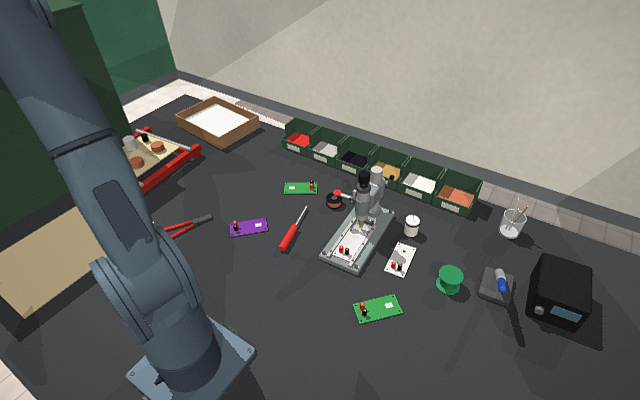

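The top view shows the stand at about (360,190), knob (365,174), red pad (331,180) and posts (363,222). I'll zoom in.

```bash
python3 - <<'E'
import cv2,numpy as np
a=cv2.imread("pics/top0.png")[125:245,310:400]; b=cv2.imread("pics/side0.png")[155:285,310:410]
a=cv2.resize(a,None,fx=4.5,fy=4.5,interpolation=cv2.INTER_CUBIC); b=cv2.resize(b,None,fx=3.9,fy=3.9,interpolation=cv2.INTER_CUBIC)
h=max(a.shape[0],b.shape[0]); o=np.zeros((h,a.shape[1]+b.shape[1],3),np.uint8); o[:a.shape[0],:a.shape[1]]=a;o[:b.shape[0],a.shape[1]:]=b
cv2.imwrite("pics/z.png",o);print(o.shape,a.shape)
E
```

```text
(540, 795, 3) (540, 405, 3)
```

View pics/z.png

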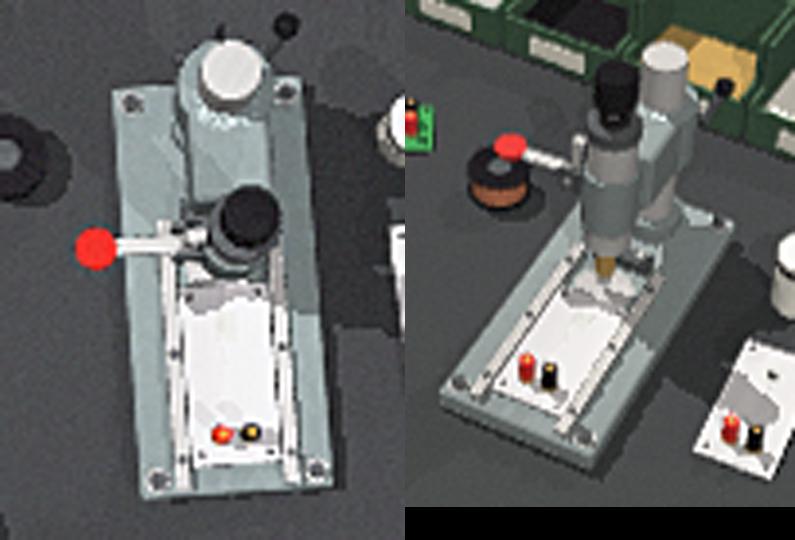

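The crop shows base corners, pad (96,249), knob top (249,213) and posts (222,434)/(252,432) on the left panel, and the same features on the right panel. I'll fit the stand pose.

```bash
cat > h.py <<'E'
import numpy as np,cv2
from scipy.spatial.transform import Rotation as R
from scipy.optimize import least_squares
from rig import arm, read_camera, calibration
def rot(q): return R.from_quat(np.array(q)[[1,2,3,0]]).as_matrix()
def proj(c,P):
    A=rot(c["attitude"]) if np.size(c["attitude"])==4 else c["attitude"]
    Rc=A.T; t=-Rc@np.array(c["origin"])
    return cv2.projectPoints(np.array(P,float).reshape(-1,1,3),cv2.Rodrigues(Rc)[0],t,c["mtx"],c["dist_coeffs"])[0].reshape(-1,2)
def world(p,S): 
    x,y,a=p[:3]; c,s=np.cos(a),np.sin(a); S=np.array(S,float)
    return np.c_[x+c*S[:,0]-s*S[:,1],y+s*S[:,0]+c*S[:,1],S[:,2]]
E
python3 - <<'E'
from h import *
m=1e-3
T=[((.125,.065,.02),(112,90)),((.125,-.065,.02),(298,76)),((-.155,-.065,.02),(330,483)),((-.155,.065,.02),(143,494)),((0,.085,.1395),(96,249)),((0,0,.244),(249,213))]
S=[((-.155,.065,.02),(440,392)),((-.155,-.065,.02),(590,455)),((.125,-.065,.02),(733,225)),((0,.085,.1395),(511,147)),((0,0,.244),(617,75))]
ct,cs=calibration("top"),calibration("side")
tp=np.array([p for _,p in T])/4.5+[310,125]-.4; sp=(np.array([p for _,p in S])-[405,0])/3.9+[310,155]-.4
pt=(np.array([(222,434),(252,432)])/4.5+[310,125]-.4); ps=(np.array([(527,358),(549,366)])-[405,0])/3.9+[310,155]-.4
def f(p):
    pos=[(p[3],.0095,.047),(p[3],-.0095,.047)]
    return np.r_[proj(ct,world(p,[a for a,_ in T]+pos))-np.r_[tp,pt],proj(cs,world(p,[a for a,_ in S]+pos))-np.r_[sp,ps]].ravel()
r=least_squares(f,[.55,-.1,0,-.12],loss="soft_l1")
print(r.x,np.degrees(r.x[2]));print(f(r.x).reshape(-1,2).round(1))
print(world(r.x,[(r.x[3],0,0),(0,.085,0)]))
E
```

```text
[ 0.58280756 -0.13075754  0.07077861 -0.11493572] 4.055315618985463
[[-0.5 -0.5]
 [ 0.5 -0.5]
 [ 1.3  0.8]
 [-0.4  1.5]
 [-0.1  0. ]
 [ 0.5  0.1]
 [ 0.1 -0.2]
 [-0.1 -0.2]
 [-1.  -0.4]
 [ 0.4  0.6]
 [ 0.8 -1.3]
 [-0.4 -0.7]
 [-0.2 -1.1]
 [-0.2  0. ]
 [-0.   0.4]]
[[ 0.46815961 -0.13888574  0.        ]
 [ 0.5767964  -0.04597036  0.        ]]
```

```bash
cat >> h.py <<'E'
ST=np.array([.5828,-.1308,.0708])
def rows(wps,st=ST,yaw0=0):
    """wps: list of (stand x,y,z) or world if w=True; prints tool shifts (cm) & turn (deg) from present pose"""
    s=arm.sense(); Q=rot(s["orientation"]); p=s["eef_pos"]
    c,n=np.cos(st[2]+yaw0),np.sin(st[2]+yaw0)
    G=np.array([[-c,-n,0],[-n,c,0],[0,0,-1.]]).T  # columns: x=-(c,n), y=(-n,c)
    rv=np.degrees(R.from_matrix(Q.T@G).as_rotvec())
    for w in wps: print((Q.T@(np.array(w)-p)*100).round(2),rv.round(1))
def state():
    s=arm.sense(); Q=rot(s["orientation"]);p=s["eef_pos"];a=ST[2]
    d=p[:2]-ST[:2]; print("t",s["time_s"],"stand xyz mm",((np.array([[np.cos(a),np.sin(a)],[-np.sin(a),np.cos(a)]])@d)*1000).round(1),(p[2]*1000).round(1),"F",s["ft_force"].round(2),"gap",s["finger_gap"],"q",s["qpos"].round(2))
E
python3 - <<'E'
from h import *
a=world(ST,[(-.16,0,.25),(-.16,0,.043)])
rows([(.30,.52,.33),(.42,.36,.33),(.48,.18,.33),(.46,0,.33),a[0],a[1]])
E
```

```text
[-13.66  -6.5  -11.43] [ -0.1  -0.  -20.9]
[-29.77 -18.34 -11.41] [ -0.1  -0.  -20.9]
[-40.73 -33.83 -11.38] [ -0.1  -0.  -20.9]
[-44.02 -51.64 -11.35] [ -0.1  -0.  -20.9]
[-44.61 -66.3   -3.33] [ -0.1  -0.  -20.9]
[-44.61 -66.27  17.37] [ -0.1  -0.  -20.9]
```

play_rows --moves '[[[-3, -1.5, -5, 0, 0, 0, 8], [-8, -4, -8, 0, 0, -4, 6], [-12, -6, -11, 0, 0, -8, 4], [-17, -9, -11.4, 0, 0, -12, 2], [-22, -12.5, -11.4, 0, 0, -16, 0], [-26, -15.5, -11.4, 0, 0, -20.9, 0], [-30, -19, -11.4, 0, 0, -20.9, 0], [-33, -23, -11.4, 0, 0, -20.9, 0]]]'

```text
time_s: 1.1
eef_pos: [0.4385, 0.3044, 0.33]
orientation: [-0.0, -0.035, 0.999, -0.0]
ft_force: [0.5, 0.3, -0.1]
finger_gap: -0.0
gripper_force: 0.0
```

```bash
python3 - <<'E'
from h import *
state()
a=world(ST,[(-.16,0,.20),(-.16,0,.043)])
rows([(.48,.18,.33),(.46,0,.33),a[0],a[1]])
E
```

```text
t 1.1 stand xyz mm [-113.1  444.3] 330.0 F [ 0.47  0.34 -0.13] gap -4.2529399628097065e-05 q [-0.76  0.23  0.09  1.71 -0.02  1.2   0.97]
[-3.27e+00 -1.27e+01  1.00e-02] [-0. -0. -0.]
[-2.000e-02 -3.052e+01  2.000e-02] [-0. -0. -0.]
[  4.65 -44.43  13.03] [-0. -0. -0.]
[  4.64 -44.42  28.73] [-0. -0. -0.]
```

play_rows --moves '[[[-2, -6, 0, 0, 0, 0, 0], [-3, -12, 0, 0, 0, 0, 0], [-3, -18, 0, 0, 0, 0, 0], [-2, -24, 0, 0, 0, 0, 0], [0, -30, 2, 0, 0, 0, 0], [2, -36, 6, 0, 0, 0, 0], [4, -41, 10, 0, 0, 0, 0], [4.65, -44.4, 13, 0, 0, 0, 0]]]'

```text
time_s: 2.1
eef_pos: [0.4224, -0.1383, 0.202]
orientation: [0.001, -0.036, 0.999, 0.0]
ft_force: [0.9, 0.0, -0.8]
finger_gap: 0.0002
gripper_force: 0.0
```

```bash
python3 - <<'E'
from h import *
state()
cv2.imwrite("pics/w1.png",read_camera("wrist")[...,::-1]); c=calibration("wrist"); np.save("w1.npy",c,allow_pickle=True); print(c)
state()
E
```

```text
t 2.1 stand xyz mm [-160.6    3.8] 202.0 F [ 0.95  0.04 -0.78] gap 0.00018514136411304383 q [-0.15  0.21  0.41  2.09 -0.11  0.86  1.97]
{'mtx': array([[330.44717873,   0.        , 318.44865604],
       [  0.        , 330.44717873, 196.67234456],
       [  0.        ,   0.        ,   1.        ]]), 'dist_coeffs': array([-0.05192065,  0.        ,  0.        ,  0.        ,  0.        ]), 'origin': array([ 0.34820005, -0.14833372,  0.35607463]), 'attitude': array([0.09543563, 0.67757931, 0.72225222, 0.10064816])}
t 2.15 stand xyz mm [-165.7   -1.6] 197.8 F [-4.22 -5.29 -2.82] gap 0.00013294715131164118 q [-0.14  0.22  0.42  2.1  -0.11  0.85  1.98]
```

View pics/w1.png

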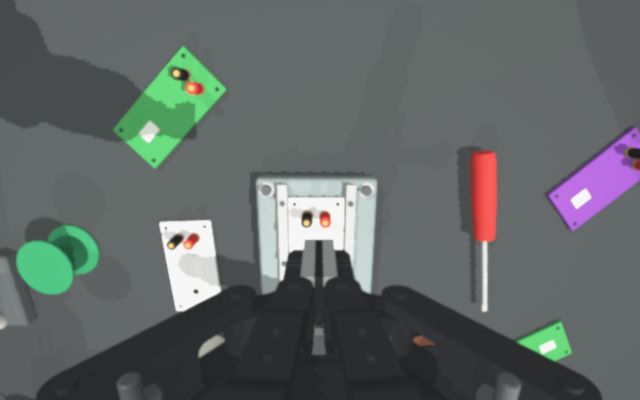

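The wrist view shows posts at (307,219) black and (325,219) red, base near corners at (258,179)/(377,179), and the plate's near edge at row 197. The arm was still settling, so I'll retake it at rest.

play_rows --moves '[[[0, 0, 0, 0, 0, 0, 0], [0, 0, 0, 0, 0, 0, 0], [0, 0, 0, 0, 0, 0, 0]]]'

```text
time_s: 2.52
eef_pos: [0.4241, -0.1358, 0.2035]
orientation: [0.001, -0.037, 0.999, 0.0]
ft_force: [0.6, 0.3, -0.7]
finger_gap: -0.0004
gripper_force: 0.0
```

```bash
python3 - <<'E'
from h import *
state(); c=calibration("wrist"); im=read_camera("wrist"); state()
cv2.imwrite("pics/w2.png",im[...,::-1])
print(proj(c,world(ST,[(-.115,.0095,.047),(-.115,-.0095,.047),(-.155,.065,.02),(-.155,-.065,.02)])).round(1))
cv2.imwrite("pics/w2z.png",cv2.resize(im[165:265,240:400],None,fx=5,fy=5,interpolation=cv2.INTER_CUBIC)[...,::-1])
E
```

```text
t 2.525 stand xyz mm [-158.6    6.2] 203.5 F [ 0.63  0.27 -0.66] gap -0.00040391912303649303 q [-0.15  0.21  0.41  2.09 -0.11  0.86  1.97]
t 2.575 stand xyz mm [-158.8    6.1] 203.4 F [-0.67  0.44  0.69] gap 0.0003426195270208451 q [-0.15  0.21  0.41  2.09 -0.11  0.86  1.97]
[[321.6 217.4]
 [302.7 217.4]
 [374.  173.1]
 [250.9 172.9]]
```

View pics/w2z.png

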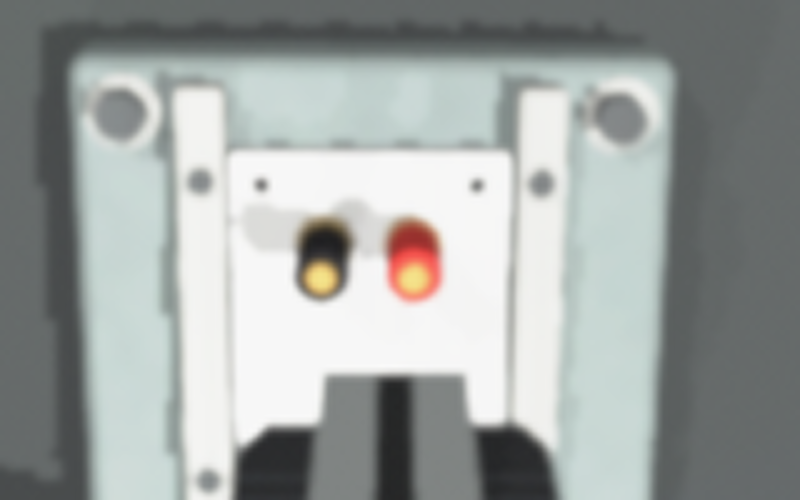

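Black post top is at (304,220.4) and red at (322.6,220.6), within 3 mm of the prediction. Next I descend behind the posts with fingers closed.

play_rows --moves '[[[0.5, -0.5, 4, 0, 0, 0, 0], [0.5, -0.5, 9, 0, 0, 0, 0], [0.5, -0.5, 13, 0, 0, 0, 0], [0.5, -0.5, 15, 0, 0, 0, 0], [0.5, -0.5, 16, 0, 0, 0, 0], [0.5, -0.5, 16, 0, 0, 0, 0], [0.5, -0.5, 16, 0, 0, 0, 0]]]'

```text
time_s: 3.45
eef_pos: [0.4194, -0.1423, 0.0436]
orientation: [0.001, -0.036, 0.999, -0.0]
ft_force: [-0.6, 0.7, 0.5]
finger_gap: -0.0002
gripper_force: 0.0
```

```bash
sed -i 's/^ST=.*/ST=np.array([.5840,-.1301,.0708])/' h.py; python3 - <<'E'
from h import *
state(); c=calibration("wrist"); im=read_camera("wrist")
print(proj(c,world(ST,[(-.115,.0095,.047),(-.115,-.0095,.047)])).round(1))
cv2.imwrite("pics/w3z.png",cv2.resize(im[150:300,220:420],None,fx=3,fy=3)[...,::-1])
E
```

```text
t 3.45 stand xyz mm [-165.1   -0.6] 43.6 F [-0.58  0.69  0.47] gap -0.0002278495220508992 q [-0.01  0.51  0.29  2.19 -0.32  0.47  2.17]
[[336.7 326.9]
 [302.5 326.9]]
```

View pics/w3z.png

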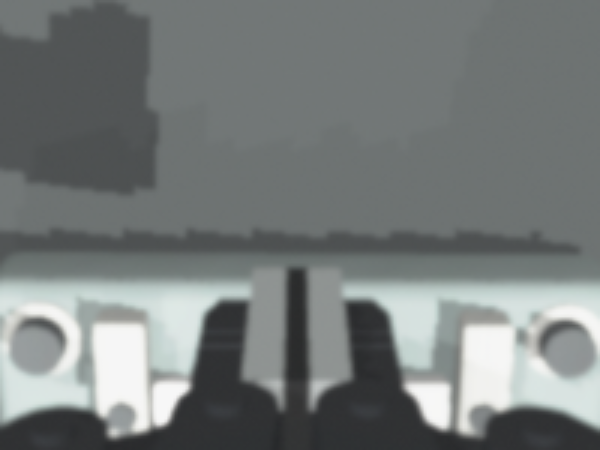

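The fingers sit centred between the rails, about 1 mm off at most. Now I push.

play_rows --moves '[[[-1.3, 0.05, 0, 0, 0, 0, 0], [-2.6, 0.1, 0, 0, 0, 0, 0], [-3.1, 0.1, 0, 0, 0, 0, 0], [-3.6, 0.1, 0, 0, 0, 0, 0], [-4.1, 0.1, 0, 0, 0, 0, 0], [-4.6, 0.1, 0, 0, 0, 0, 0], [-5.1, 0.1, 0, 0, 0, 0, 0], [-5.5, 0.1, 0, 0, 0, 0, 0]]]'

```text
time_s: 4.5
eef_pos: [0.4736, -0.1374, 0.0427]
orientation: [0.0, -0.036, 0.999, -0.0]
ft_force: [0.3, -0.1, -0.2]
finger_gap: 0.0002
gripper_force: 0.0
```

play_rows --moves '[[[-0.3, 0, 0, 0, 0, 0, 0], [-0.6, 0, 0, 0, 0, 0, 0], [-0.9, 0, 0, 0, 0, 0, 0], [-1.1, 0, 0, 0, 0, 0, 0], [-1.2, 0, 0, 0, 0, 0, 0], [-1.3, 0, 0, 0, 0, 0, 0], [-1.3, 0, 0, 0, 0, 0, 0]]]'

```text
time_s: 5.38
eef_pos: [0.4862, -0.1365, 0.0427]
orientation: [0.0, -0.035, 0.999, -0.0]
ft_force: [-0.3, -0.9, -0.6]
finger_gap: 0.0001
gripper_force: 0.0
```

```bash
python3 - <<'E'
from h import *
state()
E
```

```text
t 5.375 stand xyz mm [-98.    0.6] 42.7 F [-0.27 -0.89 -0.6 ] gap 0.00011172428481030422 q [-0.05  0.59  0.3   2.04 -0.32  0.56  2.11]
```

play_rows --moves '[[[-0.1, 0, 0, 0, 0, 0, 0], [-0.2, 0, 0, 0, 0, 0, 0], [-0.3, 0, 0, 0, 0, 0, 0], [-0.4, 0, 0, 0, 0, 0, 0], [-0.5, 0, 0, 0, 0, 0, 0], [-0.5, 0, 0, 0, 0, 0, 0]]]'

```text
time_s: 6.12
eef_pos: [0.4913, -0.1361, 0.0427]
orientation: [0.0, -0.036, 0.999, -0.0]
ft_force: [-0.0, 0.4, 0.1]
finger_gap: -0.0001
gripper_force: 0.0
```

play_rows --moves '[[[-0.05, 0, 0, 0, 0, 0, 0], [-0.1, 0, 0, 0, 0, 0, 0], [-0.15, 0, 0, 0, 0, 0, 0], [-0.2, 0, 0, 0, 0, 0, 0], [-0.2, 0, 0, 0, 0, 0, 0]]]'

```text
time_s: 6.75
eef_pos: [0.4933, -0.136, 0.0427]
orientation: [0.0, -0.036, 0.999, -0.0]
ft_force: [-1.3, 0.3, 0.1]
finger_gap: 0.0002
gripper_force: 0.0
```

play_rows --moves '[[[-0.05, 0, 0, 0, 0, 0, 0], [-0.1, 0, 0, 0, 0, 0, 0], [-0.15, 0, 0, 0, 0, 0, 0], [-0.2, 0, 0, 0, 0, 0, 0], [-0.2, 0, 0, 0, 0, 0, 0]]]'

```text
time_s: 7.38
eef_pos: [0.4953, -0.1358, 0.0427]
orientation: [0.0, -0.036, 0.999, -0.0]
ft_force: [-0.4, 0.2, 0.0]
finger_gap: -0.0
gripper_force: 0.0
```

```bash
python3 - <<'E'
from h import *
state(); im=read_camera("side"); im2=read_camera("top")
a=cv2.resize(im[155:285,310:410],None,fx=4,fy=4,interpolation=cv2.INTER_CUBIC);b=cv2.resize(im2[125:245,320:400],None,fx=4.33,fy=4.33,interpolation=cv2.INTER_CUBIC)
cv2.imwrite("pics/s2.png",np.hstack([a[:519],b[:519]])[...,::-1])
E
```

```text
t 7.375 stand xyz mm [-88.9   0.6] 42.7 F [-0.38  0.21  0.01] gap -2.8621245621072996e-05 q [-0.06  0.6   0.3   2.02 -0.32  0.57  2.11]
```

View pics/s2.png

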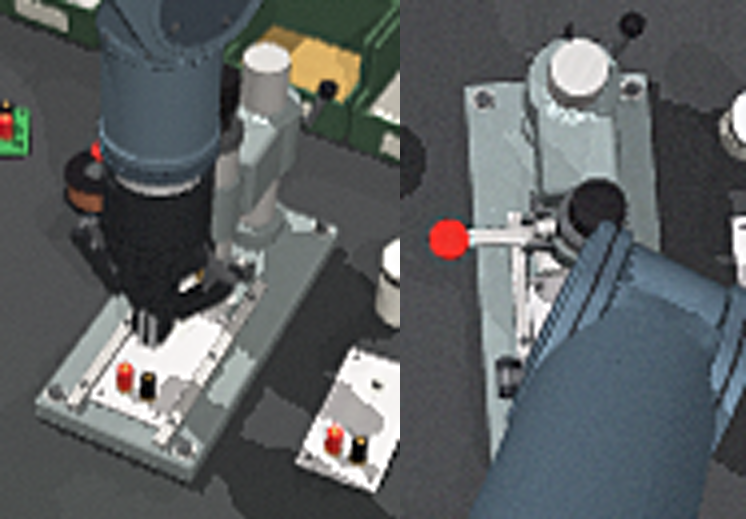

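The side view shows the posts at (125,378) of the crop, apparently not moved, with the fingers beyond them at (150,335). I'll check against projections.

```bash
python3 - <<'E'
from h import *
c=calibration("side");s=arm.sense()
g=lambda P:((proj(c,P)-[310,155]+.4)*4).round(0)
p=s["eef_pos"];Q=rot(s["orientation"])
print("tip",g([p+Q@[0,0,.011],p+Q@[.011,0,.011]]))
for x in (-.130,-.115,-.1,-.072):print(x,g(world(ST,[(x,.0095,.047),(x,-.0095,.047),(x-.02,.03,.025)])).tolist())
w=calibration("wrist");print(proj(w,world(ST,[(-.115,0,.047),(-.15,.036,.028)])))
cv2.imwrite("pics/w4.png",read_camera("wrist")[...,::-1])
E
```

```text
tip [[151. 360.]
 [144. 370.]]
-0.13 [[115.0, 380.0], [138.0, 390.0], [77.0, 408.0]]
-0.115 [[124.0, 366.0], [148.0, 376.0], [87.0, 394.0]]
-0.1 [[134.0, 352.0], [157.0, 362.0], [96.0, 380.0]]
-0.072 [[151.0, 327.0], [174.0, 336.0], [114.0, 355.0]]
[[317.36519606 195.86433575]
 [387.69283149 119.79017565]]
```

View pics/w4.png

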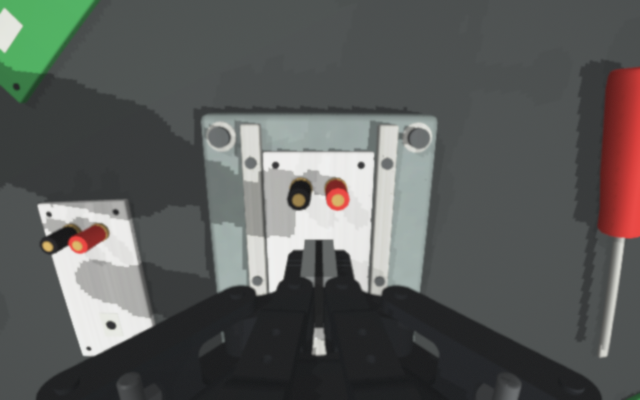

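The wrist view shows the posts at (299,200)/(337,200) still near x = -115 and the fingers at (318,240) past them, so they went over the posts. I'll check where the fingertip really is.

```bash
python3 - <<'E'
from h import *
w=calibration("wrist");c=calibration("side");s=arm.sense()
p=s["eef_pos"];Q=rot(s["orientation"]);print(s["eef_pos"],s["qpos"])
for z in (.02,.011,0,-.008,-.02):
  for x in (.011,-.011): print(z,x,proj(w,[p+Q@[x,0,z]]).round(0),((proj(c,[p+Q@[x,0,z]])-[310,155]+.4)*4).round(0))
E
```

```text
[ 0.4952089  -0.13585141  0.04274384] [-0.05671458  0.59707056  0.30252157  2.02010996 -0.31629668  0.56862273
  2.10670942]
0.02 0.011 [[318. 209.]] [[144. 378.]]
0.02 -0.011 [[318. 245.]] [[157. 358.]]
0.011 0.011 [[318. 215.]] [[144. 370.]]
0.011 -0.011 [[319. 252.]] [[158. 350.]]
0 0.011 [[318. 222.]] [[145. 360.]]
0 -0.011 [[319. 261.]] [[158. 341.]]
-0.008 0.011 [[319. 228.]] [[145. 353.]]
-0.008 -0.011 [[319. 268.]] [[158. 333.]]
-0.02 0.011 [[319. 238.]] [[145. 342.]]
-0.02 -0.011 [[319. 281.]] [[159. 323.]]
```

The pictures suggest the closed tips stand higher than stated. I'll test by touch, lowering gently over the plate here.

play_rows --moves '[[[0, 0, 0.2, 0, 0, 0, 0], [0, 0, 0.4, 0, 0, 0, 0], [0, 0, 0.6, 0, 0, 0, 0], [0, 0, 0.7, 0, 0, 0, 0], [0, 0, 0.8, 0, 0, 0, 0], [0, 0, 0.9, 0, 0, 0, 0], [0, 0, 1.0, 0, 0, 0, 0], [0, 0, 1.0, 0, 0, 0, 0]]]'

```text
time_s: 8.52
eef_pos: [0.4952, -0.1358, 0.0327]
orientation: [-0.0, -0.036, 0.999, 0.0]
ft_force: [0.0, -0.1, 0.9]
finger_gap: 0.0002
gripper_force: 0.0
```

play_rows --moves '[[[0, 0, 0.1, 0, 0, 0, 0], [0, 0, 0.2, 0, 0, 0, 0], [0, 0, 0.3, 0, 0, 0, 0], [0, 0, 0.4, 0, 0, 0, 0], [0, 0, 0.5, 0, 0, 0, 0], [0, 0, 0.5, 0, 0, 0, 0]]]'

```text
time_s: 9.28
eef_pos: [0.4951, -0.1358, 0.0276]
orientation: [-0.0, -0.035, 0.999, 0.0]
ft_force: [0.0, 0.6, 0.3]
finger_gap: -0.0
gripper_force: 0.0
```

```bash
python3 - <<'E'
from h import *
state(); 
im=read_camera("side"); im2=read_camera("wrist")
a=cv2.resize(im[195:275,310:390],None,fx=5,fy=5,interpolation=cv2.INTER_CUBIC);b=cv2.resize(im2[100:300,220:420],None,fx=2,fy=2)
cv2.imwrite("pics/s3.png",np.hstack([a,b])[...,::-1])
E
```

```text
t 9.275 stand xyz mm [-89.1   0.6] 27.6 F [0.02 0.55 0.28] gap -2.3365655412026135e-07 q [-0.04  0.62  0.29  2.02 -0.33  0.54  2.12]
```

View pics/s3.png

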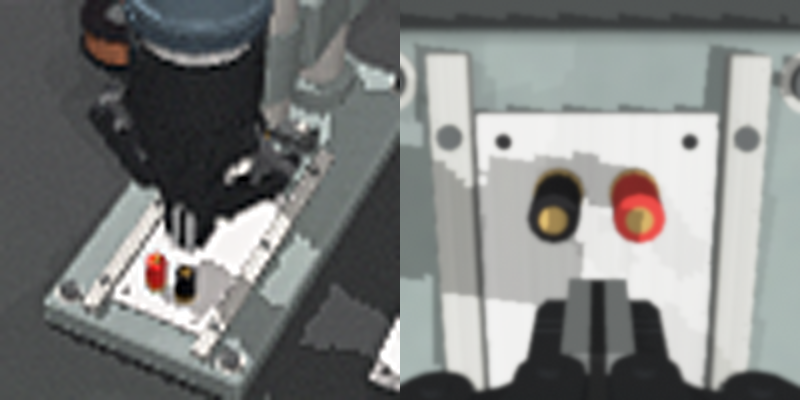

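The tips are still clear of the plate, so I keep lowering to find contact and calibrate the tip offset.

play_rows --moves '[[[0, 0, 0.15, 0, 0, 0, 0], [0, 0, 0.3, 0, 0, 0, 0], [0, 0, 0.45, 0, 0, 0, 0], [0, 0, 0.6, 0, 0, 0, 0], [0, 0, 0.7, 0, 0, 0, 0], [0, 0, 0.8, 0, 0, 0, 0], [0, 0, 0.8, 0, 0, 0, 0]]]'

```text
time_s: 10.25
eef_pos: [0.4951, -0.1358, 0.0197]
orientation: [-0.0, -0.035, 0.999, 0.0]
ft_force: [0.2, -0.1, 0.1]
finger_gap: -0.0
gripper_force: 0.0
```

play_rows --moves '[[[0, 0, 0.1, 0, 0, 0, 0], [0, 0, 0.2, 0, 0, 0, 0], [0, 0, 0.3, 0, 0, 0, 0], [0, 0, 0.3, 0, 0, 0, 0]]]'

```text
time_s: 10.75
eef_pos: [0.4952, -0.1358, 0.0166]
orientation: [-0.0, -0.035, 0.999, 0.0]
ft_force: [0.4, 0.4, -0.5]
finger_gap: -0.0001
gripper_force: 0.0
```

```bash
python3 - <<'E'
from h import *
state(); print(arm.sense()["joint_torque"])
E
```

```text
t 10.75 stand xyz mm [-89.    0.6] 16.6 F [ 0.38  0.44 -0.49] gap -0.0001137522103363594 q [-0.04  0.64  0.28  2.02 -0.34  0.52  2.12]
[ 4.08622320e-03 -5.02531636e+01  5.60844988e+00 -1.37937355e+01
  2.74258033e-03 -1.04879768e-02  3.96106392e-03]
```

play_rows --moves '[[[0, 0, 0.1, 0, 0, 0, 0], [0, 0, 0.2, 0, 0, 0, 0], [0, 0, 0.3, 0, 0, 0, 0], [0, 0, 0.4, 0, 0, 0, 0], [0, 0, 0.4, 0, 0, 0, 0]]]'

```text
time_s: 11.38
eef_pos: [0.4952, -0.1358, 0.0127]
orientation: [-0.0, -0.035, 0.999, 0.0]
ft_force: [-0.8, -0.7, -0.3]
finger_gap: -0.0001
gripper_force: 0.0
```

play_rows --moves '[[[0, 0, 0.1, 0, 0, 0, 0], [0, 0, 0.2, 0, 0, 0, 0], [0, 0, 0.3, 0, 0, 0, 0], [0, 0, 0.3, 0, 0, 0, 0]]]'

```text
time_s: 11.88
eef_pos: [0.4952, -0.1358, 0.0102]
orientation: [0.0, -0.035, 0.999, 0.0]
ft_force: [-2.4, 0.0, 8.1]
finger_gap: -0.0004
gripper_force: 3.7
```

play_rows --moves '[[[0, 0, 0.1, 0, 0, 0, 0], [0, 0, 0.2, 0, 0, 0, 0], [0, 0, 0.3, 0, 0, 0, 0], [0, 0, 0.3, 0, 0, 0, 0]]]'

```text
time_s: 12.38
eef_pos: [0.4953, -0.1359, 0.01]
orientation: [0.0, -0.035, 0.999, 0.001]
ft_force: [-12.4, 3.8, 46.8]
finger_gap: 0.0001
gripper_force: 23.6
```

Contact came at TCP z = 10.3 mm, so the closed tips are 15 mm behind the TCP rather than ahead of it. I lift, go back behind the posts, and set the tip at about z = 36 mm.

play_rows --moves '[[[0, 0, -1, 0, 0, 0, 0], [0, 0, -4.5, 0, 0, 0, 0], [0, 0, -7.8, 0, 0, 0, 0], [2, 0, -7.8, 0, 0, 0, 0], [5, 0, -7.8, 0, 0, 0, 0], [6.3, 0, -7.8, 0, 0, 0, 0], [6.3, 0, -7.8, 0, 0, 0, 0], [6.3, 0, -7.8, 0, 0, 0, 0]]]'

```text
time_s: 13.38
eef_pos: [0.4338, -0.1402, 0.0849]
orientation: [0.001, -0.036, 0.999, -0.0]
ft_force: [0.1, 0.2, -1.0]
finger_gap: 0.0
gripper_force: 0.0
```

play_rows --moves '[[[0, 0, 3, 0, 0, 0, 0], [0, 0, 5, 0, 0, 0, 0], [0, 0, 6, 0, 0, 0, 0], [0, 0, 6.3, 0, 0, 0, 0], [0, 0, 6.3, 0, 0, 0, 0], [0, 0, 6.3, 0, 0, 0, 0]]]'

```text
time_s: 14.12
eef_pos: [0.4329, -0.1404, 0.0223]
orientation: [0.001, -0.036, 0.999, -0.0]
ft_force: [-0.5, -0.0, 0.3]
finger_gap: -0.0001
gripper_force: 0.0
```

```bash
python3 - <<'E'
from h import *
state()
im=read_camera("wrist"); c=calibration("wrist"); h=cv2.cvtColor(im,cv2.COLOR_RGB2HSV)
m=((h[...,0]<8)|(h[...,0]>172))&(h[...,1]>150)&(h[...,2]>60)
n,l,st,ce=cv2.connectedComponentsWithStats(m.astype(np.uint8))
print([(st[i].tolist(),ce[i].round(1).tolist()) for i in range(1,n) if st[i][4]>60])
print(proj(c,world(ST,[(-.112,.0095,.047),(-.112,.0095,.025)])))
E
```

```text
t 14.125 stand xyz mm [-151.4    0.4] 22.3 F [-0.48 -0.01  0.34] gap -8.338053915891066e-05 q [-0.01  0.57  0.27  2.17 -0.35  0.44  2.18]
[([38, 38, 50, 30, 898], [64.5, 54.0]), ([599, 181, 41, 164, 5446], [622.4, 267.3]), ([72, 329, 34, 34, 504], [90.0, 343.0])]
[[337.34497126 337.35656946]
 [335.16504735 309.93414611]]
```

play_rows --moves '[[[-1.0, 0, 0, 0, 0, 0, 0], [-1.8, 0, 0, 0, 0, 0, 0], [-2.3, 0, 0, 0, 0, 0, 0], [-2.8, 0, 0, 0, 0, 0, 0], [-3.3, 0, 0, 0, 0, 0, 0], [-3.8, 0, 0, 0, 0, 0, 0], [-4.3, 0, 0, 0, 0, 0, 0], [-4.6, 0, 0, 0, 0, 0, 0]]]'

```text
time_s: 15.18
eef_pos: [0.479, -0.137, 0.0217]
orientation: [0.0, -0.036, 0.999, -0.0]
ft_force: [-1.5, 0.6, 0.1]
finger_gap: 0.0006
gripper_force: 0.7
```

play_rows --moves '[[[-0.3, 0, 0, 0, 0, 0, 0], [-0.6, 0, 0, 0, 0, 0, 0], [-0.8, 0, 0, 0, 0, 0, 0], [-0.9, 0, 0, 0, 0, 0, 0], [-1.0, 0, 0, 0, 0, 0, 0], [-1.0, 0, 0, 0, 0, 0, 0]]]'

```text
time_s: 15.92
eef_pos: [0.4883, -0.1363, 0.0217]
orientation: [0.0, -0.035, 0.999, -0.0]
ft_force: [-0.6, 0.4, -0.7]
finger_gap: 0.0002
gripper_force: 0.6
```

```bash
python3 - <<'E'
from h import *
state()
im=read_camera("wrist"); c=calibration("wrist"); h=cv2.cvtColor(im,cv2.COLOR_RGB2HSV)
m=((h[...,0]<8)|(h[...,0]>172))&(h[...,1]>150)&(h[...,2]>60)
n,l,st,ce=cv2.connectedComponentsWithStats(m.astype(np.uint8))
print([(st[i].tolist(),ce[i].round(1).tolist()) for i in range(1,n) if st[i][4]>60])
print(proj(c,world(ST,[(-.112,.0095,.047),(-.112,.0095,.025)])))
E
```

```text
t 15.925 stand xyz mm [-95.9   0.6] 21.7 F [-0.57  0.44 -0.71] gap 0.0001959393440922104 q [-0.04  0.63  0.29  2.04 -0.34  0.52  2.13]
[([622, 86, 18, 175, 1842], [633.4, 191.0]), ([43, 250, 44, 31, 666], [66.3, 263.6])]
[[339.32033863 231.4374246 ]
 [336.60420264 214.47173007]]
```

The posts are now ahead of the fingers and the plate is moving.

play_rows --moves '[[[-0.1, 0, 0, 0, 0, 0, 0], [-0.2, 0, 0, 0, 0, 0, 0], [-0.3, 0, 0, 0, 0, 0, 0], [-0.4, 0, 0, 0, 0, 0, 0], [-0.4, 0, 0, 0, 0, 0, 0]]]'

```text
time_s: 16.6
eef_pos: [0.4924, -0.136, 0.0217]
orientation: [0.0, -0.036, 0.999, -0.0]
ft_force: [-1.2, -0.3, -0.4]
finger_gap: -0.0001
gripper_force: 0.6
```

play_rows --moves '[[[-0.05, 0, 0, 0, 0, 0, 0], [-0.1, 0, 0, 0, 0, 0, 0], [-0.1, 0, 0, 0, 0, 0, 0]]]'

```text
time_s: 16.98
eef_pos: [0.4932, -0.136, 0.0217]
orientation: [0.0, -0.035, 0.999, 0.0]
ft_force: [-0.9, 0.9, -0.2]
finger_gap: 0.0002
gripper_force: 0.7
```

play_rows --moves '[[[-0.05, 0, 0, 0, 0, 0, 0], [-0.1, 0, 0, 0, 0, 0, 0], [-0.1, 0, 0, 0, 0, 0, 0]]]'

```text
time_s: 17.35
eef_pos: [0.4944, -0.1359, 0.0218]
orientation: [0.0, -0.036, 0.999, -0.0]
ft_force: [-1.3, -0.7, 0.3]
finger_gap: 0.0
gripper_force: 0.7
```

play_rows --moves '[[[-0.05, 0, 0, 0, 0, 0, 0], [-0.08, 0, 0, 0, 0, 0, 0], [-0.08, 0, 0, 0, 0, 0, 0]]]'

```text
time_s: 17.73
eef_pos: [0.4951, -0.1358, 0.0217]
orientation: [0.0, -0.036, 0.999, -0.0]
ft_force: [-1.6, 0.1, -0.4]
finger_gap: -0.0003
gripper_force: 0.7
```

play_rows --moves '[[[-0.05, 0, 0, 0, 0, 0, 0], [-0.1, 0, 0, 0, 0, 0, 0], [-0.1, 0, 0, 0, 0, 0, 0]]]'

```text
time_s: 18.1
eef_pos: [0.4962, -0.1358, 0.0218]
orientation: [0.0, -0.036, 0.999, -0.0]
ft_force: [-1.3, 0.4, -0.6]
finger_gap: 0.0001
gripper_force: 0.7
```

play_rows --moves '[[[-0.05, 0, 0, 0, 0, 0, 0], [-0.08, 0, 0, 0, 0, 0, 0], [-0.08, 0, 0, 0, 0, 0, 0]]]'

```text
time_s: 18.48
eef_pos: [0.4968, -0.1357, 0.0217]
orientation: [0.0, -0.036, 0.999, -0.0]
ft_force: [-1.6, -0.7, -0.4]
finger_gap: 0.0
gripper_force: 0.7
```

play_rows --moves '[[[-0.05, 0, 0, 0, 0, 0, 0], [-0.1, 0, 0, 0, 0, 0, 0], [-0.1, 0, 0, 0, 0, 0, 0]]]'

```text
time_s: 18.85
eef_pos: [0.4975, -0.1357, 0.0217]
orientation: [-0.0, -0.035, 0.999, 0.0]
ft_force: [-3.0, 0.7, 2.1]
finger_gap: -0.0001
gripper_force: 1.2
```

play_rows --moves '[[[-0.05, 0, 0, 0, 0, 0, 0], [-0.08, 0, 0, 0, 0, 0, 0], [-0.08, 0, 0, 0, 0, 0, 0]]]'

```text
time_s: 19.23
eef_pos: [0.4977, -0.1356, 0.0216]
orientation: [-0.001, -0.035, 0.999, 0.0]
ft_force: [-4.7, -0.5, 2.5]
finger_gap: 0.0002
gripper_force: 2.4
```

play_rows --moves '[[[-0.04, 0, 0, 0, 0, 0, 0], [-0.08, 0, 0, 0, 0, 0, 0], [-0.08, 0, 0, 0, 0, 0, 0], [-0.08, 0, 0, 0, 0, 0, 0]]]'

```text
time_s: 19.73
eef_pos: [0.4978, -0.1356, 0.0215]
orientation: [-0.001, -0.035, 0.999, 0.0]
ft_force: [-5.6, -0.7, 4.1]
finger_gap: -0.0005
gripper_force: 3.1
```

The plate is home, with about 5.6 N against the stop. I retreat, rise and open.

play_rows --moves '[[[0.3, 0, 0, 0, 0, 0, 0], [1.5, 0, 0, 0, 0, 0, 0], [1.5, 0, -3, 0, 0, 0, 0], [1.5, 0, -9, 0, 0, 0, 0], [1.5, 0, -15, 0, 0, 0, 3], [1.5, 0, -21, 0, 0, 0, 6], [1.5, 0, -27, 0, 0, 0, 8], [1.5, 0, -31, 0, 0, 0, 8]]]'

```text
time_s: 20.72
eef_pos: [0.4851, -0.1369, 0.3348]
orientation: [0.002, -0.035, 0.999, 0.0]
ft_force: [0.4, -0.6, -0.3]
finger_gap: 0.0721
gripper_force: 0.0
```

play_rows --moves '[[[-4, 0, 0, 0, 0, 0, 7], [-7, 0, 0, 0, 0, 0, 7], [-8, 0, 0, 0, 0, 0, 7], [-8, 0, 0, 0, 0, 0, 7], [-8, 0, 0, 0, 0, 0, 7]]]'

```text
time_s: 21.35
eef_pos: [0.5632, -0.1315, 0.3317]
orientation: [-0.0, -0.035, 0.999, 0.0]
ft_force: [-0.5, 0.3, 0.3]
finger_gap: 0.0701
gripper_force: 0.0
```

```bash
sed -i 's/^ST=.*/ST=np.array([.5858,-.1300,.0708])/' h.py; python3 - <<'E'
from h import *
state(); rows(world(ST,[(0,0,.30),(0,0,.228)]))
im=read_camera("side"); im2=read_camera("wrist")
a=cv2.resize(im[130:270,300:420],None,fx=4,fy=4,interpolation=cv2.INTER_CUBIC)
cv2.imwrite("pics/s4.png",a[...,::-1]); cv2.imwrite("pics/w5.png",im2[...,::-1])
h=cv2.cvtColor(im2,cv2.COLOR_RGB2HSV);m=((h[...,0]<8)|(h[...,0]>172))&(h[...,1]>150)&(h[...,2]>60)
n,l,st,ce=cv2.connectedComponentsWithStats(m.astype(np.uint8))
print([(st[i].tolist(),ce[i].round(1).tolist()) for i in range(1,n) if st[i][4]>20])
c=calibration("wrist");print(proj(c,world(ST,[(-.072,.0095,.047),(-.072,-.0095,.047),(-.072,.0095,.025),(0,.085,.1395)])).round(1))
E
```

```text
t 21.35 stand xyz mm [-22.7   0.1] 331.7 F [-0.54  0.34  0.28] gap 0.07005935585886937 q [-0.21  0.33  0.47  1.61 -0.16  1.24  1.93]
[-2.27 -0.01  3.17] [ 0. -0. -0.]
[-2.270e+00 -1.000e-02  1.037e+01] [ 0. -0. -0.]
[([443, 31, 22, 78, 1407], [453.7, 69.0]), ([578, 43, 13, 8, 70], [583.8, 47.1]), ([215, 107, 7, 6, 25], [218.1, 109.4]), ([386, 178, 21, 23, 393], [395.5, 188.7]), ([470, 231, 10, 11, 53], [474.4, 235.5]), ([570, 336, 23, 16, 221], [582.8, 341.5])]
[[325.2 116.9]
 [310.7 116.9]
 [324.9 116.1]
 [395.4 188.1]]
```

The trip pad prediction matches the image within 1 px, so the stand frame is good. I descend onto the knob and grip lightly, with a force check.

play_rows --moves '[[[-2.25, 0, 2, 0, 0, 0, 7], [-2.25, 0, 5, 0, 0, 0, 7], [-2.25, 0, 7.5, 0, 0, 0, 7], [-2.25, 0, 9, 0, 0, 0, 7], [-2.25, 0, 10, 0, 0, 0, 7], [-2.25, 0, 10.3, 0, 0, 0, 7], [-2.25, 0, 10.3, 0, 0, 0, 7]]]'

```text
time_s: 22.32
eef_pos: [0.587, -0.1294, 0.2293]
orientation: [0.0, -0.035, 0.999, -0.0]
ft_force: [0.7, -0.4, 0.1]
finger_gap: 0.07
gripper_force: 0.0
```

play_rows --force 50 --moves '[[[0, 0, 0, 0, 0, 0, 5], [0, 0, 0, 0, 0, 0, 4], [0, 0, 0, 0, 0, 0, 3], [0, 0, 0, 0, 0, 0, 2], [0, 0, 0, 0, 0, 0, 2], [0, 0, 0, 0, 0, 0, 2]]]'

```text
time_s: 23.08
eef_pos: [0.5868, -0.1294, 0.2288]
orientation: [0.0, -0.036, 0.999, -0.0]
ft_force: [-0.0, 0.0, 1.1]
finger_gap: 0.0199
gripper_force: 0.2
```

```bash
python3 - <<'E'
from h import *
state()
E
```

```text
t 23.075 stand xyz mm [1.  0.6] 228.8 F [-0.04  0.    1.09] gap 0.01985256374585989 q [-0.18  0.46  0.44  1.68 -0.22  1.04  1.97]
```

The fingers closed above the knob because the tips are 15 mm higher than the TCP, so the TCP must be at about 198 mm. I open, lower and grip again.

play_rows --moves '[[[0, 0, -0.5, 0, 0, 0, 3], [0, 0, -0.8, 0, 0, 0, 5], [0, 0, -0.5, 0, 0, 0, 7], [0, 0, 0.5, 0, 0, 0, 7], [0, 0, 1.5, 0, 0, 0, 7], [0, 0, 2.5, 0, 0, 0, 7], [0, 0, 3.1, 0, 0, 0, 7], [0, 0, 3.1, 0, 0, 0, 7]]]'

```text
time_s: 24.08
eef_pos: [0.5864, -0.1293, 0.1971]
orientation: [-0.001, -0.035, 0.999, 0.0]
ft_force: [0.5, 1.3, -0.5]
finger_gap: 0.07
gripper_force: 0.0
```

play_rows --force 50 --moves '[[[0, 0, 0, 0, 0, 0, 5], [0, 0, 0, 0, 0, 0, 4], [0, 0, 0, 0, 0, 0, 3], [0, 0, 0, 0, 0, 0, 2], [0, 0, 0, 0, 0, 0, 2], [0, 0, 0, 0, 0, 0, 2]]]'

```text
time_s: 24.82
eef_pos: [0.5869, -0.1299, 0.198]
orientation: [0.0, -0.035, 0.999, -0.0]
ft_force: [1.4, -2.4, 1.4]
finger_gap: 0.0306
gripper_force: 49.5
```

```bash
python3 - <<'E'
from h import *
state()
im=read_camera("side")
cv2.imwrite("pics/s5.png",cv2.resize(im[130:270,300:420],None,fx=4,fy=4,interpolation=cv2.INTER_CUBIC)[...,::-1])
E
```

```text
t 24.825 stand xyz mm [1.1 0. ] 198.0 F [ 1.37 -2.41  1.41] gap 0.03062997668035731 q [-0.17  0.5   0.43  1.71 -0.24  0.98  1.99]
```

The knob is gripped. First I draw 19 mm, below the earliest possible click.

play_rows --moves '[[[0, 0, -0.3, 0, 0, 0, 2], [0, 0, -0.6, 0, 0, 0, 2], [0, 0, -0.9, 0, 0, 0, 2], [0, 0, -1.2, 0, 0, 0, 2], [0, 0, -1.5, 0, 0, 0, 2], [0, 0, -1.8, 0, 0, 0, 2], [0, 0, -1.9, 0, 0, 0, 2], [0, 0, -1.9, 0, 0, 0, 2]]]'

```text
time_s: 25.88
eef_pos: [0.5869, -0.1298, 0.2164]
orientation: [0.0, -0.035, 0.999, -0.0]
ft_force: [5.3, -5.5, -6.2]
finger_gap: 0.0308
gripper_force: 50.0
```

play_rows --moves '[[[0, 0, -0.05, 0, 0, 0, 2], [0, 0, -0.05, 0, 0, 0, 2]]]'

```text
time_s: 26.12
eef_pos: [0.5869, -0.1298, 0.2167]
orientation: [0.0, -0.035, 0.999, -0.0]
ft_force: [5.7, -4.8, -6.0]
finger_gap: 0.0302
gripper_force: 50.0
```

play_rows --moves '[[[0, 0, -0.05, 0, 0, 0, 2], [0, 0, -0.05, 0, 0, 0, 2]]]'

```text
time_s: 26.38
eef_pos: [0.5869, -0.1298, 0.2172]
orientation: [0.0, -0.035, 0.999, -0.001]
ft_force: [5.4, -4.9, -7.5]
finger_gap: 0.0308
gripper_force: 50.0
```

play_rows --moves '[[[0, 0, -0.05, 0, 0, 0, 2], [0, 0, -0.05, 0, 0, 0, 2]]]'

```text
time_s: 26.62
eef_pos: [0.5869, -0.1298, 0.2176]
orientation: [0.0, -0.035, 0.999, -0.001]
ft_force: [6.1, -4.9, -7.8]
finger_gap: 0.0305
gripper_force: 50.0
```

play_rows --moves '[[[0, 0, -0.05, 0, 0, 0, 2], [0, 0, -0.05, 0, 0, 0, 2]]]'

```text
time_s: 26.88
eef_pos: [0.5869, -0.1298, 0.2181]
orientation: [0.0, -0.035, 0.999, -0.001]
ft_force: [5.0, -5.3, -8.0]
finger_gap: 0.0304
gripper_force: 50.0
```

play_rows --moves '[[[0, 0, -0.05, 0, 0, 0, 2], [0, 0, -0.05, 0, 0, 0, 2]]]'

```text
time_s: 27.12
eef_pos: [0.5869, -0.1298, 0.2186]
orientation: [0.0, -0.035, 0.999, -0.001]
ft_force: [5.6, -5.8, -7.0]
finger_gap: 0.031
gripper_force: 50.0
```

play_rows --moves '[[[0, 0, -0.05, 0, 0, 0, 2], [0, 0, -0.05, 0, 0, 0, 2]]]'

```text
time_s: 27.38
eef_pos: [0.5869, -0.1298, 0.219]
orientation: [0.0, -0.035, 0.999, -0.001]
ft_force: [5.5, -4.6, -7.9]
finger_gap: 0.0309
gripper_force: 50.0
```

play_rows --moves '[[[0, 0, -0.06, 0, 0, 0, 2], [0, 0, -0.06, 0, 0, 0, 2]]]'

```text
time_s: 27.62
eef_pos: [0.5869, -0.1298, 0.2196]
orientation: [0.0, -0.035, 0.999, -0.001]
ft_force: [4.6, -4.9, -8.5]
finger_gap: 0.0308
gripper_force: 50.1
```

play_rows --moves '[[[0, 0, -0.06, 0, 0, 0, 2], [0, 0, -0.06, 0, 0, 0, 2]]]'

```text
time_s: 27.88
eef_pos: [0.5868, -0.1298, 0.2202]
orientation: [0.0, -0.035, 0.999, -0.001]
ft_force: [5.7, -5.8, -8.5]
finger_gap: 0.0306
gripper_force: 50.1
```

```bash
cat > pad.py <<'E'
from h import *
for n in ("side","top"):
    h=cv2.cvtColor(read_camera(n),cv2.COLOR_RGB2HSV);m=((h[...,0]<8)|(h[...,0]>172))&(h[...,1]>150)&(h[...,2]>60)
    u=proj(calibration(n),world(ST,[(0,.085,.1395)]))[0]; yy,xx=np.nonzero(m); k=np.hypot(xx-u[0],yy-u[1])<14
    print(n,k.sum(),u.round(1),np.c_[xx,yy][k].mean(0).round(2) if k.any() else None)
E
python3 pad.py
```

```text
side 45 [336.7 191. ] [336.49 193.07]
top 68 [330.6 178.9] [330.94 180.03]
```

play_rows --moves '[[[0, 0, -0.06, 0, 0, 0, 2], [0, 0, -0.06, 0, 0, 0, 2]]]'

```text
time_s: 28.22
eef_pos: [0.5869, -0.1298, 0.2208]
orientation: [0.0, -0.035, 0.999, -0.001]
ft_force: [5.6, -6.6, -8.0]
finger_gap: 0.0308
gripper_force: 50.1
```

play_rows --moves '[[[0, 0, -0.06, 0, 0, 0, 2], [0, 0, -0.06, 0, 0, 0, 2]]]'

```text
time_s: 28.48
eef_pos: [0.5869, -0.1299, 0.2213]
orientation: [0.0, -0.035, 0.999, -0.001]
ft_force: [6.1, -6.2, -9.4]
finger_gap: 0.0304
gripper_force: 50.1
```

```bash
python3 pad.py
```

```text
side 45 [336.7 191. ] [336.69 193.4 ]
top 68 [330.6 178.9] [330.94 180.03]
```

play_rows --moves '[[[0, 0, -0.05, 0, 0, 0, 2], [0, 0, -0.05, 0, 0, 0, 2]]]'

```text
time_s: 28.82
eef_pos: [0.5869, -0.1298, 0.2218]
orientation: [0.0, -0.035, 0.999, -0.001]
ft_force: [6.0, -5.5, -8.7]
finger_gap: 0.031
gripper_force: 50.2
```

play_rows --moves '[[[0, 0, -0.05, 0, 0, 0, 2], [0, 0, -0.05, 0, 0, 0, 2]]]'

```text
time_s: 29.08
eef_pos: [0.5869, -0.1298, 0.2223]
orientation: [0.0, -0.035, 0.999, -0.001]
ft_force: [6.5, -5.1, -9.6]
finger_gap: 0.0305
gripper_force: 50.2
```

```bash
python3 pad.py; python3 - <<'E'
from h import *
im=cv2.imread("pics/side0.png");h=cv2.cvtColor(im,cv2.COLOR_BGR2HSV);m=((h[...,0]<8)|(h[...,0]>172))&(h[...,1]>150)&(h[...,2]>60)
yy,xx=np.nonzero(m); k=np.hypot(xx-336.7,yy-191)<14;print("base",k.sum(),xx[k].mean(),yy[k].mean())
E
```

```text
side 44 [336.7 191. ] [336.68 193.59]
top 68 [330.6 178.9] [330.94 180.03]
base 45 336.6 192.35555555555555
```

play_rows --moves '[[[0, 0, -0.08, 0, 0, 0, 2], [0, 0, -0.08, 0, 0, 0, 2]]]'

```text
time_s: 29.42
eef_pos: [0.5869, -0.1298, 0.223]
orientation: [0.0, -0.035, 0.999, -0.001]
ft_force: [5.8, -5.1, -9.2]
finger_gap: 0.0309
gripper_force: 50.2
```

play_rows --moves '[[[0, 0, -0.08, 0, 0, 0, 2], [0, 0, -0.08, 0, 0, 0, 2]]]'

```text
time_s: 29.68
eef_pos: [0.5869, -0.1298, 0.2238]
orientation: [0.0, -0.035, 0.999, -0.001]
ft_force: [6.3, -5.5, -9.5]
finger_gap: 0.0307
gripper_force: 50.2
```

```bash
python3 pad.py
```

```text
side 44 [336.7 191. ] [336.43 193.86]
top 68 [330.6 178.9] [330.94 180.03]
```

play_rows --moves '[[[0, 0, -0.1, 0, 0, 0, 2], [0, 0, -0.1, 0, 0, 0, 2]]]'

```text
time_s: 30.02
eef_pos: [0.5869, -0.1298, 0.2248]
orientation: [0.0, -0.035, 0.999, -0.001]
ft_force: [6.1, -5.8, -9.5]
finger_gap: 0.0309
gripper_force: 50.3
```

play_rows --moves '[[[0, 0, -0.1, 0, 0, 0, 2], [0, 0, -0.1, 0, 0, 0, 2]]]'

```text
time_s: 30.28
eef_pos: [0.5869, -0.1298, 0.2257]
orientation: [0.0, -0.035, 0.999, -0.001]
ft_force: [6.1, -6.0, -10.1]
finger_gap: 0.0303
gripper_force: 50.3
```

```bash
python3 pad.py; python3 -c "
from h import *
print(proj(calibration('side'),world(ST,[(0,.085,.1395),(0,.085,.1259)])))"
```

```text
side 44 [336.7 191. ] [336.7  194.11]
top 69 [330.6 178.9] [331. 180.]
[[336.70062005 190.97387187]
 [336.68705691 194.32718373]]
```

play_rows --moves '[[[0, 0, -0.1, 0, 0, 0, 2], [0, 0, -0.1, 0, 0, 0, 2]]]'

```text
time_s: 30.62
eef_pos: [0.5869, -0.1298, 0.2267]
orientation: [0.0, -0.035, 0.999, -0.001]
ft_force: [6.6, -5.5, -10.6]
finger_gap: 0.0305
gripper_force: 50.3
```

play_rows --moves '[[[0, 0, -0.1, 0, 0, 0, 2], [0, 0, -0.1, 0, 0, 0, 2]]]'

```text
time_s: 30.88
eef_pos: [0.5869, -0.1298, 0.2277]
orientation: [0.0, -0.035, 0.999, -0.001]
ft_force: [6.1, -5.9, -9.2]
finger_gap: 0.0304
gripper_force: 50.4
```

```bash
python3 pad.py
```

```text
side 42 [336.7 191. ] [336.67 194.52]
top 67 [330.6 178.9] [331.   180.06]
```

play_rows --moves '[[[0, 0, -0.1, 0, 0, 0, 2], [0, 0, -0.1, 0, 0, 0, 2]]]'

```text
time_s: 31.22
eef_pos: [0.5869, -0.1298, 0.2288]
orientation: [0.0, -0.035, 0.999, -0.001]
ft_force: [5.7, -4.8, -7.9]
finger_gap: 0.0308
gripper_force: 50.4
```

play_rows --moves '[[[0, 0, -0.1, 0, 0, 0, 2], [0, 0, -0.1, 0, 0, 0, 2]]]'

```text
time_s: 31.48
eef_pos: [0.5868, -0.1298, 0.2297]
orientation: [0.0, -0.035, 0.999, -0.001]
ft_force: [5.8, -5.3, -9.9]
finger_gap: 0.0307
gripper_force: 50.4
```

```bash
python3 pad.py
```

```text
side 42 [336.7 191. ] [336.57 194.38]
top 67 [330.6 178.9] [331.   180.06]
```

play_rows --moves '[[[0, 0, 0, 0, 0, 0, 2]]]'

```text
time_s: 31.7
eef_pos: [0.5868, -0.1298, 0.2297]
orientation: [0.0, -0.035, 0.999, -0.001]
ft_force: [6.3, -5.5, -10.0]
finger_gap: 0.0308
gripper_force: 50.4
```

```bash
python3 pad.py; python3 pad.py; python3 - <<'E'
from h import *
im=read_camera("side"); state()
cv2.imwrite("pics/s6.png",im[...,::-1])
a=cv2.resize(im[165:215,300:380],None,fx=7,fy=7,interpolation=cv2.INTER_CUBIC)[...,::-1]
b=cv2.resize(cv2.imread("pics/side0.png")[165:215,300:380],None,fx=7,fy=7,interpolation=cv2.INTER_CUBIC)
cv2.imwrite("pics/cmp.png",cv2.resize(np.vstack([a,b]),(480,600)))
E
```

```text
side 43 [336.7 191. ] [336.6  194.47]
top 67 [330.6 178.9] [331.   180.06]
side 43 [336.7 191. ] [336.6  194.47]
top 68 [330.6 178.9] [331.04 180.12]
t 31.95 stand xyz mm [1.  0.1] 229.7 F [ 6.22 -5.08 -9.89] gap 0.030658982559576425 q [-0.18  0.46  0.44  1.68 -0.22  1.05  1.97]
```

No snap-back of the pad yet; continue.

play_rows --moves '[[[0, 0, -0.08, 0, 0, 0, 2], [0, 0, -0.08, 0, 0, 0, 2]]]'

```text
time_s: 32.2
eef_pos: [0.5869, -0.1298, 0.2305]
orientation: [0.0, -0.035, 0.999, -0.001]
ft_force: [6.9, -5.3, -10.4]
finger_gap: 0.0306
gripper_force: 50.4
```

play_rows --moves '[[[0, 0, -0.08, 0, 0, 0, 2], [0, 0, -0.08, 0, 0, 0, 2]]]'

```text
time_s: 32.45
eef_pos: [0.5868, -0.1298, 0.2313]
orientation: [0.0, -0.035, 0.999, -0.001]
ft_force: [5.7, -5.3, -9.7]
finger_gap: 0.0307
gripper_force: 50.4
```

```bash
python3 pad.py
```

```text
side 44 [336.7 191. ] [336.68 194.27]
top 70 [330.6 178.9] [331.04 180.06]
```

```bash
python3 - <<'E'
from h import *
im=read_camera("side");cur=cv2.resize(im[130:270,300:420],None,fx=4,fy=4,interpolation=cv2.INTER_CUBIC)[...,::-1]
s6=cv2.imread("pics/s6.png")[130:270,300:420]; s0=cv2.imread("pics/side0.png")[130:270,300:420]
up=lambda a:cv2.resize(a,None,fx=4,fy=4,interpolation=cv2.INTER_CUBIC)
L=[("0",up(s0)),("s4",cv2.imread("pics/s4.png")),("s5",cv2.imread("pics/s5.png")),("s6",up(s6)),("cur",cur)]
for n,a in L:
    h=cv2.cvtColor(np.ascontiguousarray(a),cv2.COLOR_BGR2HSV);m=((h[...,0]<8)|(h[...,0]>172))&(h[...,1]>150)&(h[...,2]>60)
    m[300:]=0; yy,xx=np.nonzero(m); k=np.hypot(xx-147,yy-250)<60; print(n,k.sum(),xx[k].mean()/4+300,yy[k].mean()/4+130,yy[k].min()/4+130,yy[k].max()/4+130)
cv2.imwrite("pics/last.png",np.hstack([x[160:360,60:310] for _,x in (L[0],L[2],L[4])]))
E
```

```text
0 713 336.851683029453 192.69635343618512 189.5 196.25
s4 712 336.8426966292135 192.72085674157304 189.5 196.5
s5 716 336.82891061452517 192.71298882681563 189.5 196.5
s6 692 336.9508670520231 194.77239884393063 191.75 198.5
cur 691 336.9634587554269 194.6150506512301 191.5 198.25
```

View pics/last.png

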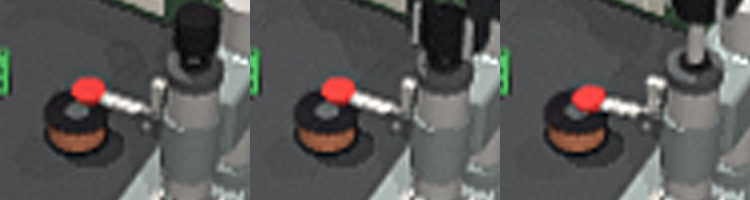

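The picture shows the knob drawn well up with the pad at (589,97) in the third panel, still depressed, so the sear has not caught yet.

play_rows --moves '[[[0, 0, -0.08, 0, 0, 0, 2], [0, 0, -0.08, 0, 0, 0, 2]]]'

```text
time_s: 32.85
eef_pos: [0.5868, -0.1298, 0.2322]
orientation: [0.0, -0.035, 0.999, -0.001]
ft_force: [6.5, -4.7, -10.0]
finger_gap: 0.0306
gripper_force: 50.4
```

play_rows --moves '[[[0, 0, -0.08, 0, 0, 0, 2], [0, 0, -0.08, 0, 0, 0, 2]]]'

```text
time_s: 33.1
eef_pos: [0.5869, -0.1298, 0.2329]
orientation: [0.0, -0.035, 0.999, -0.001]
ft_force: [6.1, -5.3, -11.2]
finger_gap: 0.0309
gripper_force: 50.4
```

```bash
python3 pad.py
```

```text
side 46 [336.7 191. ] [336.61 192.43]
top 68 [330.6 178.9] [330.93 179.91]
```

The pad has snapped back to rest (192.4), so the sear has caught. Easing down slowly.

play_rows --moves '[[[0, 0, 0.04, 0, 0, 0, 2], [0, 0, 0.08, 0, 0, 0, 2], [0, 0, 0.12, 0, 0, 0, 2], [0, 0, 0.16, 0, 0, 0, 2], [0, 0, 0.2, 0, 0, 0, 2], [0, 0, 0.24, 0, 0, 0, 2], [0, 0, 0.24, 0, 0, 0, 2]]]'

```text
time_s: 34.08
eef_pos: [0.5869, -0.1298, 0.231]
orientation: [0.0, -0.035, 0.999, -0.001]
ft_force: [5.3, -4.9, -6.9]
finger_gap: 0.0302
gripper_force: 50.7
```

```bash
python3 pad.py;python3 -c "
from h import *
state()"
```

```text
side 46 [336.7 191. ] [336.59 192.28]
top 68 [330.6 178.9] [330.93 179.91]
t 34.175 stand xyz mm [1.1 0.1] 231.0 F [ 4.74 -5.69 -6.15] gap 0.030829704573248358 q [-0.18  0.46  0.44  1.68 -0.22  1.05  1.97]
```

Force is falling on the sear; ease a bit more until it vanishes.

play_rows --moves '[[[0, 0, 0.02, 0, 0, 0, 2], [0, 0, 0.04, 0, 0, 0, 2], [0, 0, 0.06, 0, 0, 0, 2], [0, 0, 0.06, 0, 0, 0, 2]]]'

```text
time_s: 34.67
eef_pos: [0.5869, -0.1298, 0.2308]
orientation: [0.0, -0.035, 0.999, -0.0]
ft_force: [3.4, -4.8, -2.6]
finger_gap: 0.0307
gripper_force: 51.1
```

play_rows --moves '[[[0, 0, 0.02, 0, 0, 0, 2], [0, 0, 0.03, 0, 0, 0, 2], [0, 0, 0.03, 0, 0, 0, 2]]]'

```text
time_s: 35.05
eef_pos: [0.5869, -0.1298, 0.2308]
orientation: [0.0, -0.035, 0.999, -0.0]
ft_force: [3.4, -4.5, -1.0]
finger_gap: 0.0309
gripper_force: 51.3
```

play_rows --moves '[[[0, 0, 0, 0, 0, 0, 3.4], [0, 0, 0, 0, 0, 0, 5], [0, 0, 0, 0, 0, 0, 7], [0, 0, 0, 0, 0, 0, 7], [0, 0, -1, 0, 0, 0, 7], [0, 0, -5, 0, 0, 0, 7], [0, 0, -8, 0, 0, 0, 7], [0, 0, -8, 0, 0, 0, 7]]]'

```text
time_s: 36.05
eef_pos: [0.5883, -0.1299, 0.3139]
orientation: [0.003, -0.035, 0.999, -0.0]
ft_force: [-0.0, -1.2, 0.2]
finger_gap: 0.07
gripper_force: 0.0
```

```bash
python3 pad.py; python3 - <<'E'
from h import *
state(); rows(world(ST,[(-.0,.085,.32),(-.0,.085,.14)]))
im=read_camera("side");g=cv2.cvtColor(im,cv2.COLOR_RGB2GRAY)
for z in (.199,.21,.228,.245,.26,.275,.285): 
    u=proj(calibration("side"),world(ST,[(0,0,z)]))[0].round().astype(int); print(z,u,g[u[1],u[0]-2:u[0]+3])
E
```

```text
side 48 [336.7 191. ] [336.62 192.29]
top 68 [330.6 178.9] [330.93 179.91]
t 36.15 stand xyz mm [0.9 0.7] 310.8 F [-1.29 -0.09 -1.11] gap 0.07015200091829138 q [-0.2   0.39  0.47  1.59 -0.18  1.21  1.94]
[ 0.08  8.43 -0.92] [0. 0. 0.]
[ 0.09  8.43 17.08] [0. 0. 0.]
0.199 [363 185] [ 38  98 142 141  63]
0.21 [363 182] [ 94 129 144 146 135]
0.228 [364 177] [102 152 156 148  86]
0.245 [364 172] [23 23 28 26 27]
0.26 [364 167] [29 23 27 25 25]
0.275 [365 163] [36 36 29 42 38]
0.285 [365 160] [35 34 27 29 57]
```

The sear holds with the hand clear. Next I move over the red pad with fingers closed.

play_rows --moves '[[[0, 3, 0, 0, 0, 0, 7], [0, 7, 0, 0, 0, 0, 3], [0, 9, 0, 0, 0, 0, 0], [0, 9, 0, 0, 0, 0, 0], [0, 9, 5, 0, 0, 0, 0], [0, 9, 10, 0, 0, 0, 0], [0, 9, 15, 0, 0, 0, 0], [0, 9, 17, 0, 0, 0, 0]]]'

```text
time_s: 37.2
eef_pos: [0.5777, -0.0414, 0.1371]
orientation: [-0.003, -0.035, 0.999, -0.001]
ft_force: [0.7, 0.1, -0.6]
finger_gap: 0.0
gripper_force: 0.0
```

play_rows --moves '[[[0, 0, 0, 0, 0, 0, 0], [0, 0, 0.3, 0, 0, 0, 0], [0, 0, 0.6, 0, 0, 0, 0], [0, 0, 0.8, 0, 0, 0, 0], [0, 0, 0.9, 0, 0, 0, 0], [0, 0, 1.0, 0, 0, 0, 0], [0, 0, 1.0, 0, 0, 0, 0]]]'

```text
time_s: 38.08
eef_pos: [0.5803, -0.0395, 0.1306]
orientation: [0.0, -0.036, 0.999, -0.0]
ft_force: [-0.0, -0.1, -0.0]
finger_gap: -0.0001
gripper_force: 0.0
```

```bash
python3 -c "
from h import *
state()"; python3 pad.py
```

```text
t 38.075 stand xyz mm [ 0.9 90.6] 130.6 F [-0.04 -0.06 -0.01] gap -0.00013833062800361998 q [-0.29  0.55  0.37  1.81 -0.26  0.83  1.86]
side 37 [336.7 191. ] [336.78 192.78]
top 0 [330.6 178.9] None
```

play_rows --moves '[[[0, 0, 0.3, 0, 0, 0, 0], [0, 0, 0.5, 0, 0, 0, 0], [0, 0, 0.7, 0, 0, 0, 0], [0, 0, 0.8, 0, 0, 0, 0], [0, 0, 0.9, 0, 0, 0, 0], [0, 0, 1.0, 0, 0, 0, 0], [0, 0, 1.1, 0, 0, 0, 0], [0, 0, 1.1, 0, 0, 0, 0]]]'

```text
time_s: 39.17
eef_pos: [0.5803, -0.0394, 0.12]
orientation: [0.0, -0.035, 0.999, 0.0]
ft_force: [-1.2, 0.8, 4.9]
finger_gap: 0.0001
gripper_force: 2.1
```

```bash
cat > knob.py <<'E'
from h import *
im=read_camera("side");g=cv2.cvtColor(im,cv2.COLOR_RGB2GRAY);state()
for z in (.199,.21,.22,.228,.235,.245,.26,.275):
    u=proj(calibration("side"),world(ST,[(0,0,z)]))[0].round().astype(int); print(z,g[u[1],u[0]-2:u[0]+3])
E
python3 knob.py
```

```text
t 39.225 stand xyz mm [ 1.  90.8] 119.9 F [-1.9   1.06  4.49] gap -0.00016728728429384312 q [-0.28  0.57  0.37  1.82 -0.27  0.81  1.86]
0.199 [ 24  99 142 143  68]
0.21 [ 42 130 144 146 135]
0.22 [120 139 145 135 147]
0.228 [103 149 152 146  82]
0.235 [45 48 47 40 34]
0.245 [26 27 24 25 29]
0.26 [25 24 26 25 28]
0.275 [22 22 26 25 27]
```

Pressing at 4.9 N and not fired yet; press a little more.

play_rows --moves '[[[0, 0, 0.1, 0, 0, 0, 0], [0, 0, 0.2, 0, 0, 0, 0], [0, 0, 0.3, 0, 0, 0, 0], [0, 0, 0.4, 0, 0, 0, 0], [0, 0, 0.4, 0, 0, 0, 0]]]'

```text
time_s: 39.85
eef_pos: [0.5804, -0.0396, 0.1155]
orientation: [0.0, -0.035, 0.999, -0.0]
ft_force: [0.0, -0.3, 2.5]
finger_gap: -0.0002
gripper_force: 1.0
```

```bash
python3 knob.py
```

```text
t 39.9 stand xyz mm [ 1.  90.6] 115.6 F [-0.17  0.41  2.57] gap 0.000111184522912114 q [-0.28  0.57  0.37  1.82 -0.27  0.8   1.87]
0.199 [22 44 45 46 18]
0.21 [20 23 22 25 26]
0.22 [25 23 29 33 22]
0.228 [21 24 25 28 25]
0.235 [23 25 24 25 22]
0.245 [28 17 23 20 24]
0.26 [51 44 93 73 60]
0.275 [34 30 31 35 71]
```

It has fired: the knob is down at rest and the force has dropped. I take the hand away.

play_rows --moves '[[[0, 0, -1, 0, 0, 0, 0], [0, 0, -4, 0, 0, 0, 0], [0, 0, -10, 0, 0, 0, 0], [0, 0, -16, 0, 0, 0, 0], [2, 2, -20, 0, 0, 0, 0], [6, 4, -20, 0, 0, 0, 0], [10, 6, -20, 0, 0, 0, 0], [10, 6, -20, 0, 0, 0, 0]]]'

```text
time_s: 40.9
eef_pos: [0.4739, 0.0143, 0.3161]
orientation: [-0.0, -0.037, 0.999, 0.001]
ft_force: [0.9, 0.2, -0.1]
finger_gap: -0.0003
gripper_force: 0.0
```

play_rows --moves '[[[0, 0, 0, 0, 0, 0, 0], [0, 0, 0, 0, 0, 0, 0], [0, 0, 0, 0, 0, 0, 0], [0, 0, 0, 0, 0, 0, 0]]]'

```text
time_s: 41.4
eef_pos: [0.4766, 0.0129, 0.3154]
orientation: [-0.0, -0.035, 0.999, -0.0]
ft_force: [-0.2, -0.3, -0.9]
finger_gap: -0.0001
gripper_force: 0.0
```

```bash
python3 knob.py; python3 pad.py; python3 -c "
from rig import ticket
print(ticket.close_job())"
```

```text
t 41.45 stand xyz mm [-98.9 150.4] 315.5 F [-0.24  0.57  0.39] gap 0.0001508009952103563 q [-0.5   0.13  0.42  1.88 -0.06  1.15  1.58]
0.199 [26 43 45 45 19]
0.21 [26 19 19 24 24]
0.22 [21 23 24 25 26]
0.228 [25 25 28 28 29]
0.235 [42 39 40 37 38]
0.245 [37 39 36 38 31]
0.26 [52 44 94 71 60]
0.275 [34 38 26 31 72]
side 46 [336.7 191. ] [336.61 192.43]
top 68 [330.6 178.9] [330.93 179.91]
the job is handed in; nothing more can be done
None
```

The job is handed in at about 41 s with no verdict returned: the plate was pushed home against the stop (about 6 N), the striker drawn about 35 mm until the sear caught, and it was fired with the red finger pad; at the end the knob and pad were back at rest and the hand was clear. The plate's position was not re-measured after firing, and while finding the finger height I once pressed on the plate with about 47 N through the fingertips.

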